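Roll the fondant pin up onto its rest

ROBOT

A 7-joint arm with a two-finger parallel gripper is mounted at the origin on the work surface. World frame = base frame: x ahead of the robot, y to its left, z up, the work surface at z = 0. Lengths are in m, angles in rad, forces in N, time in s.
With the tool pointing down it reaches from about 0.425 to 0.925 m from the base axis. Payload 6.8 kg.
Tool frame: the origin (TCP) lies at the very end of the fingers, on their centre line; the grasp point (between the pads) lies 19 mm behind it; z points along the fingers, y is the line along which they close (so a half turn about z gives the same grasp; the last joint's range is limited). The gripper opens to 85 mm and grips with 20 to 120 N. Pads are 22 mm wide; open, the fingers measure 114 mm over their backs; the gripper's body (76 mm by 85 mm) begins 54 mm behind the grasp point. The pads swing forward as they close: fully open they stand 13 mm farther back than shut.
Start: joints at [-0.108, 0.477, 0.022, 1.555, -0.011, 1.109, -0.083], TCP at [0.675, 0, 0.231] pointing down, gripper open.
Joint ranges: [-2.96, 2.96], [-0.34, 2.1], [-1.41, 1.46], [0.24, 2.44], [-1.37, 4.51], [0.17, 1.92], [-2.96, 2.96]. Speed limits (rad/s): [2.39, 2.39, 3.14, 3.14, 3.14, 3.14, 3.14].

INTERFACE

Orientations are given as a unit quaternion [w, x, y, z].
In Python, from station import telemetry, viewer, job, search_frame, cut_out gives the robot as it stands. The module is installed in compiled form; this text tells all that it offers.
- The arm moves only by the shell command python3 -m crank 'ROWS' [FORCE]. ROWS is JSON, a list of rows, each an object with "delta_rot": the turn, a rotation vector about the tool's x, y, z in degrees, a list of three; "xyz": the shift along the tool's x, y, z in m, a list of three; "fingers": the gripper command: -1 is fully open, 1 is shut, values between are in proportion. In form: [{"delta_rot": [ax, ay, az], "xyz": [dx, dy, dz], "fingers": fingers}, ...]. A call has 1 to 10 rows; each row is the pose to reach, as a shift and turn from the pose commanded when the call began, along the tool's axes at that moment; what a row does not reach only later rows make up. A row lasts 1/10 s, in which the tool goes at most 50 mm and 8.59 degrees, less where a joint would pass 70% of its speed; a pose out of reach is approached as far as the arm can. A call with a gripper value outside its range is refused whole. The fingers move at their own pace and stop on an object; FORCE is the grip in N (left out, the last holds). Time passes only in rows, so rows that repeat a pose let the fingers close. It gives the time, the measured TCP pose, the force, the opening and the grip force at its end, in the units of the state.
- telemetry.get_obs(): the state, without advancing time (a new reading comes with each control period).
- viewer.read_camera(name): name is "scene" or "side" or "wrist"; returns a dict with "img" (400x640x3 uint8, red, green, blue), "fx", "fy", "cx", "cy" (pixels), "k1" (the pictures are not rectified: a ray, as slopes to the right and down, at radius r is drawn at 1 + k1 r^2 times it, then the intrinsics apply), "origin" and "rotation" of the camera in the world. Camera axes: x right, y up, looking along -z (the intrinsics and any distortion apply to the point x, -y, -z); pixel columns grow to the right and rows downward; lengths in m; the calibration is good to about 2 mm. A picture is of the moment at which its call begins. There is no depth.
- job.hand_in(): hands the job in; it is judged then, once.
Trained networks look in the newest picture that a camera, given by its name, has taken for a name from the list of things; names that differ only in an ending like _2 or _b are one class to them, and where a whole thing is asked for, a point or a joint stands for the part that bears it (a point fixed in the world has none). Each returns a list of dicts, best first, with "score" (0 to 1); they miss things now and then, are a little off and sometimes report something else, mostly with a low value. They report only what shows in the picture. A call takes as long as a camera call. They do not tell look-alikes from the thing itself.
- search_frame(camera, thing): "pixel" ([column, row] in pixels, amid what is visible of it).
- cut_out(camera, thing): "pixels" (400x640 bool, what is visible of it) and "pixel" ([column, row] in pixels, amid what is visible of it).
The state is a dict: "t": time; "q": joint angles; "joint_vel": joint speeds; "joint_torque": joint torques, N m; "eef_pos": TCP position; "tool_rot": TCP orientation; "contact_force": force on the tool from outside, world axes, zero at the start; "torque": the same for the moment, N m; "gripper_width": opening from 0.0 (shut) to 1.0 (fully open); "grasp_force": force on a finger pad.
Only numpy, scipy, OpenCV 4.12 (cv2) and the standard library are available. Lean on these libraries where they do the work, as an engineer would, in place of code of your own. Each camera call takes 0.05 s, during which the arm holds its last target. There are 200 camera calls.

TASK

Push the white rolling pin from behind with your fingers, slowly, up the sloping rest and over the top until it lies square against the red stop, then leave it there. Stay on it all the way up so that it never gets away or runs back down the slope; do not pick it up, and do not disturb the jar, the spray can or the ramekin.

Things in the scene. Friction and masses are not known exactly. Their poses are not given: they have to be found in the camera images.
- pin: Loose plain white plastic rolling pin, no handles, 45 mm diameter, 200 mm long, a red band near each end, 0.23 to 0.46 kg. Origin at its centre, y along its length (x and z turn as it rolls). Starts on the bench, centre 30 to 75 mm before the foot of the slope, up to 7 degrees askew and 6 mm off the middle. Rolls freely: left on the slope it runs back.
- rest: Smooth metal pin rest fixed to the bench, 250 mm wide. Origin on the bench surface, z up, x level and pointing uphill to the stop, y across. Along x: foot of the slope at -70 mm (flush with the bench), crest at +80 mm, 29.2 mm high; then a seat falls at 5 degrees to the red stop's upright face at +127.5 mm (bar 10 mm thick, its top 58 mm above the bench).
- home (a point): Where the pin's centre is when it lies home against the stop: 105 mm along the rest's x, in the middle, 49.6 mm above the bench. The pin stays there by itself because the seat falls towards the stop.
- slope: The 11 degree sloping plate of the rest. Origin at the middle of its foot edge on its upper face, x up the slope (plate 153 mm long), y across, z square to the plate. Blue side cheeks stand 12 mm above it, 232 mm apart (clear), beginning 20 mm up from the foot.
- jar: Bystander: amber glass jar with white cap, 60 mm in diameter, 50 mm high, standing loose behind the stop. Origin at the centre of its underside.
- can: Bystander: white spray can, 52 mm in diameter, 160 mm high, loose beside the rest on its -y side, towards the stop end. Origin at the centre of its underside.
- ramekin: Bystander: small white china ramekin, 72 mm in diameter, 42 mm high, loose beside the foot on the -y side. Origin at the centre of its underside.
There are look-alikes about, which are no part of the job. Leave any green or purple look-alike of the pin alone.

How it is judged:
On the way, in this order (a step that is already met when the one before it is completed fails the run):
1. the pin is on the slope with the fingers pushing it (x of pin in the frame of slope between 0.03 and 0.13 m and z of pin in the frame of slope below 0.0285 m and contact force between the fingers and pin above 0.05 N), for 0.05 s.
2. the pin lies against the stop (x of pin in the frame of rest between 0.101 and 0.11 m and z of pin in the frame of rest between 0.044 and 0.055 m and y of pin in the frame of rest between -0.03 and 0.03 m and angle between the y axis of pin and the y axis of rest, either way round below 0.06 rad), for 0.2 s.
At the end, for the whole second after the job is handed in: The pin lies at rest in the seat against the red stop: its centre within 101 to 110 mm of the rest's x, 44 to 55 mm high, within 30 mm of the middle, its axis within 0.06 rad of square (all of step 2 and linear speed of pin below 0.01 m/s and angular speed of pin below 0.3 rad/s); the robot touches nothing.
It fails at once if the pin runs loose on the slope: faster than 0.15 m/s with no part of the hand touching it (x of pin in the frame of slope between 0.02 and 0.145 m and linear speed of pin above 0.15 m/s and contact force between each of the fingers, the arm and pin below 0.01 N).
It fails at once if the pin is lifted or carried: more than 6 mm clear of both bench and slope (z of pin in the frame of slope above 0.0285 m and z of pin in the frame of rest above 0.0285 m).
It fails at once if a bystander is moved by more than 15 mm or tipped (distance of any of jar, can, ramekin from where it was at the start of the episode above 0.015 m or angle between any of jar, can, ramekin's own z axis and vertical above 0.25 rad).
It also fails if it takes over 48 s, if anything falls off the work surface, if the arm or the gripper's body presses on something with over 40 N, if the wrist force passes 120 N, or if a joint passes its speed limit or range.

## Working session

There is one attempt and no reset: what is moved stays moved. The work goes in short steps, Python scripts to look and compute and a shell command to move; the robot and the scene stay as the last step left them, time stands still between calls to the robot, and variables do not carry over. Pictures are saved under pics/ and viewed, at most 10 in all, crops included, and the job is handed in when it is done.

```bash
mkdir -p pics; cat > h.py <<'E'
import numpy as np, cv2
from station import telemetry, viewer, job, search_frame, cut_out
def ray(c,px):
    u=np.array([(px[0]-c['cx'])/c['fx'],(px[1]-c['cy'])/c['fy']]);v=u.copy()
    for _ in range(20): v=u/(1+c['k1']*(v@v))
    d=np.array(c['rotation'])@np.array([v[0],-v[1],-1]); return np.array(c['origin']),d/np.linalg.norm(d)
def atz(c,px,z):
    o,d=ray(c,px); return o+d*(z-o[2])/d[2]
def tri(c1,p1,c2,p2):
    o1,d1=ray(c1,p1);o2,d2=ray(c2,p2)
    s=np.linalg.lstsq(np.c_[d1,-d2],o2-o1,rcond=None)[0]
    a,b=o1+s[0]*d1,o2+s[1]*d2; return (a+b)/2,np.linalg.norm(a-b)
def proj(c,P):
    v=np.array(c['rotation']).T@(np.array(P)-c['origin']);v=np.array([v[0],-v[1]])/-v[2]
    v=v*(1+c['k1']*(v@v)); return [c['fx']*v[0]+c['cx'],c['fy']*v[1]+c['cy']]
def save(c,n): cv2.imwrite('pics/'+n,c['img'][:,:,::-1])
E
python3 - <<'E'
from h import *
o=telemetry.get_obs();print(o['t'],o['eef_pos'],o['tool_rot'],o['gripper_width'])
for n in('scene','side','wrist'):
    c=viewer.read_camera(n);save(c,n+'0.png');print(n,np.round(c['origin'],3),c['k1'],c['fx'])
    for t in('pin','rest','slope','jar','can','ramekin'):
        print(t,[(np.round(r['pixel']),round(r['score'],2)) for r in search_frame(n,t)][:4])
a=np.vstack([cv2.imread('pics/scene0.png'),]);
E
```

```text
0.0 [ 6.74393712e-01 -3.67955853e-05  2.30321779e-01] [-6.07787403e-04  7.07111900e-01  7.07101058e-01 -6.96962391e-04] 1.0024787628133593
scene [1.352 0.087 0.705] -0.007395653590226199 381.01514537781964
pin [(array([417., 193.]), 0.97), (array([219., 201.]), 0.73), (array([258., 159.]), 0.65), (array([272., 212.]), 0.6)]
rest [(array([335., 225.]), 0.84)]
slope []
jar [(array([387., 236.]), 0.74)]
can [(array([295., 250.]), 0.83)]
ramekin []
side [ 0.319 -1.134  0.753] -0.005493722481734921 452.6370379422759
pin [(array([332., 274.]), 0.81), (array([257., 157.]), 0.75), (array([331., 222.]), 0.74), (array([224., 277.]), 0.62)]
rest [(array([325., 192.]), 0.75)]
slope [(array([325., 195.]), 0.81)]
jar [(array([320., 158.]), 0.69)]
can [(array([393., 177.]), 0.74), (array([325., 196.]), 0.44)]
ramekin [(array([406., 216.]), 0.93)]
wrist [0.675 0.072 0.374] 0.003059713845504947 329.5311254732585
pin [(array([254., 332.]), 0.8)]
rest [(array([212., 188.]), 0.6)]
slope [(array([214., 222.]), 0.75)]
jar [(array([224.,  45.]), 0.96)]
can [(array([396., 288.]), 0.74)]
ramekin [(array([373., 344.]), 0.75)]
```

View pics/scene0.png

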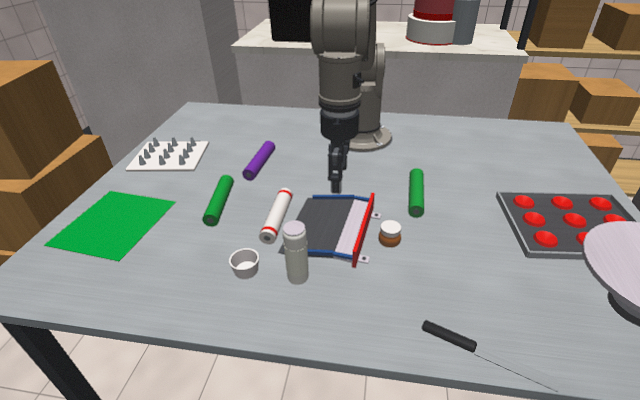

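View pics/side0.png

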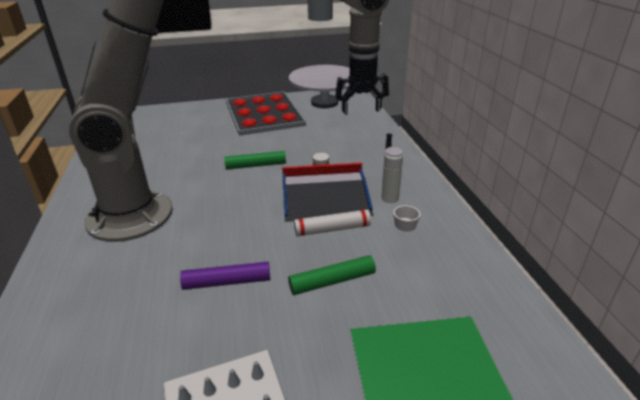

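View pics/wrist0.png

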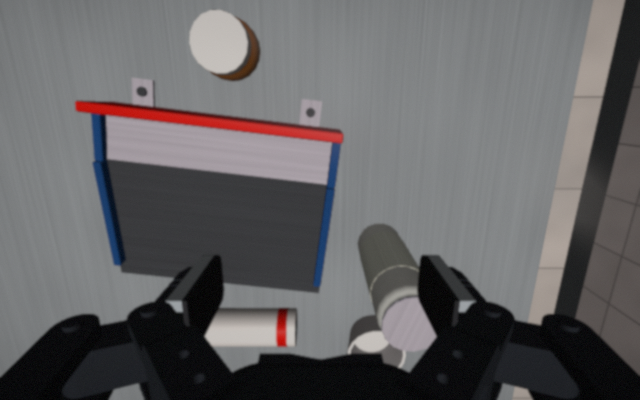

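The scene picture shows the white pin with red bands at (276,215), before the rest at (335,225). The look-alikes are green at (219,200) and (417,193) and purple at (259,159), and only the white one fits. The side view shows it at (331,222), with the ramekin at (406,217) and the can at (392,175). The wrist view shows the slope rising up the picture: foot line (121,270)–(319,291), red stop (77,105)–(342,137).

```bash
python3 - <<'E'
from h import *
C={n:viewer.read_camera(n) for n in('scene','side','wrist')}
def pick(n,t,near):
    r=min(cut_out(n,t),key=lambda r:np.hypot(*(np.array(r['pixel'])-near)));return r
P={}
for n,near in(('scene',(276,215)),('side',(331,222))):
    r=pick(n,'pin',near);m=r['pixels'];rr=cv2.minAreaRect(np.argwhere(m)[:,::-1].astype(np.float32))
    ys,xs=np.nonzero(m);c=np.array(rr[0]);_,_,vt=np.linalg.svd(np.c_[xs,ys]-[xs.mean(),ys.mean()],full_matrices=False)
    L=max(rr[1])/2;P[n]=(c,vt[0]);e=[atz(C[n],c+s*L*vt[0],.0225) for s in(-.9,.9)]
    print(n,c,rr[1],round(r['score'],2),'ctr',np.round(atz(C[n],c,.0225),4),'axis deg',np.degrees(np.arctan2(*(e[1]-e[0])[1::-1])))
print('pin tri',tri(C['scene'],P['scene'][0],C['side'],P['side'][0]))
def red(n,box):
    x0,y0,x1,y1=box;h=cv2.cvtColor(C[n]['img'],cv2.COLOR_RGB2HSV)[y0:y1,x0:x1]
    m=((h[...,0]<8)|(h[...,0]>172))&(h[...,1]>150)&(h[...,2]>60)
    k,l,s,_=cv2.connectedComponentsWithStats(m.astype(np.uint8));i=1+s[1:,4].argmax()
    b=cv2.boxPoints(cv2.minAreaRect(np.argwhere(l==i)[:,::-1].astype(np.float32)))+[x0,y0];return b
for n,b in(('wrist',(60,80,360,160)),('scene',(340,180,385,275)),('side',(270,155,375,185))): print(n,red(n,b).round(1).tolist())
w=C['wrist']
for nm,a,b,z in(('foot',(121,270),(319,291),0),('crest',(107,160),(327,185),.0292),('stop top',(77,103),(342,134),.058)):
    A,B=atz(w,a,z),atz(w,b,z);print(nm,A.round(4),B.round(4),'mid',((A+B)/2).round(4),'len',np.linalg.norm(A-B).round(4),'yaw',np.degrees(np.arctan2(*(B-A)[1::-1])).round(2))
for t,z in(('jar',.05),('can',.16),('ramekin',.042)):
    for n in C:
        r=search_frame(n,t)
        if r: print(t,n,r[0]['pixel'],atz(C[n],r[0]['pixel'],z/2).round(3))
i=C['scene']['img'][130:290,190:430,::-1];j=C['side']['img'][140:300,190:430,::-1]
cv2.imwrite('pics/crop.png',np.vstack([cv2.resize(k,None,fx=1.87*1,fy=1.87,interpolation=2) for k in(i,j)]))
E
```

```text
Traceback (most recent call last):
  File "h.py", line 8, in atz
    o,d=ray(c,px); return o+d*(z-o[2])/d[2]
        ~~~^^^^^^
  File "h.py", line 6, in ray
    d=np.array(c['rotation'])@np.array([v[0],-v[1],-1]); return np.array(c['origin']),d/np.linalg.norm(d)
      ~~~~~~~~~~~~~~~~~~~~~~~^~~~~~~~~~~~~~~~~~~~~~~~~~
ValueError: matmul: Input operand 1 has a mismatch in its core dimension 0, with gufunc signature (n?,k),(k,m?)->(n?,m?) (size 3 is different from 4)
```

```bash
python3 - <<'E'
s=open('h.py').read()
s=s.replace("np.array(c['rotation'])","Rm(c)").replace("def ray","from scipy.spatial.transform import Rotation as R\ndef Rm(c): return R.from_quat(np.roll(c['rotation'],-1)).as_matrix()\ndef ray",1)
open('h.py','w').write(s)
E
cat > m.py <<'E'
from h import *
C={n:viewer.read_camera(n) for n in('scene','side','wrist')}
def pick(n,t,near):
    r=min(cut_out(n,t),key=lambda r:np.hypot(*(np.array(r['pixel'])-near)));return r
P={}
for n,near in(('scene',(276,215)),('side',(331,222))):
    r=pick(n,'pin',near);m=r['pixels'];rr=cv2.minAreaRect(np.argwhere(m)[:,::-1].astype(np.float32))
    ys,xs=np.nonzero(m);c=np.array(rr[0]);_,_,vt=np.linalg.svd(np.c_[xs,ys]-[xs.mean(),ys.mean()],full_matrices=False)
    L=max(rr[1])/2;P[n]=(c,vt[0]);e=[atz(C[n],c+s*L*vt[0],.0225) for s in(-.9,.9)]
    print(n,c,rr[1],round(r['score'],2),'ctr',np.round(atz(C[n],c,.0225),4),'axis deg',np.degrees(np.arctan2(*(e[1]-e[0])[1::-1])))
print('pin tri',tri(C['scene'],P['scene'][0],C['side'],P['side'][0]))
def red(n,box):
    x0,y0,x1,y1=box;h=cv2.cvtColor(C[n]['img'],cv2.COLOR_RGB2HSV)[y0:y1,x0:x1]
    m=((h[...,0]<8)|(h[...,0]>172))&(h[...,1]>150)&(h[...,2]>60)
    k,l,s,_=cv2.connectedComponentsWithStats(m.astype(np.uint8));i=1+s[1:,4].argmax()
    b=cv2.boxPoints(cv2.minAreaRect(np.argwhere(l==i)[:,::-1].astype(np.float32)))+[x0,y0];return b
for n,b in(('wrist',(60,80,360,160)),('scene',(340,180,385,275)),('side',(270,155,375,185))): print(n,red(n,b).round(1).tolist())
w=C['wrist']
for nm,a,b,z in(('foot',(121,270),(319,291),0),('crest',(107,160),(327,185),.0292),('stop top',(77,103),(342,134),.058)):
    A,B=atz(w,a,z),atz(w,b,z);print(nm,A.round(4),B.round(4),'mid',((A+B)/2).round(4),'len',np.linalg.norm(A-B).round(4),'yaw',np.degrees(np.arctan2(*(B-A)[1::-1])).round(2))
for t,z in(('jar',.05),('can',.16),('ramekin',.042)):
    for n in C:
        r=search_frame(n,t)
        if r: print(t,n,r[0]['pixel'],atz(C[n],r[0]['pixel'],z/2).round(3))
i=C['scene']['img'][130:290,190:430,::-1];j=C['side']['img'][140:300,190:430,::-1]
cv2.imwrite('pics/crop.png',np.vstack([cv2.resize(k,None,fx=1.87*1,fy=1.87,interpolation=2) for k in(i,j)]))
E
python3 m.py
```

```text
scene [275.67010498 216.24227905] (17.26088523864746, 59.19468307495117) 0.87 ctr [ 0.5543 -0.1943  0.0225] axis deg -0.20091164080662596
side [331.57861328 222.48735046] (16.305400848388672, 75.63540649414062) 0.88 ctr [ 0.5444 -0.1929  0.0225] axis deg -179.14215814724705
pin tri (array([ 0.54691921, -0.19411475,  0.0200288 ]), np.float64(0.0072083165497331))
wrist [[74.9, 111.9], [76.4, 98.6], [342.3, 129.5], [340.8, 142.7]]
scene [[348.6, 264.7], [370.3, 192.2], [376.5, 194.0], [354.7, 266.5]]
side [[282.8, 165.8], [359.9, 161.2], [360.5, 170.9], [283.3, 175.4]]
foot [ 0.4256 -0.1261  0.    ] [ 0.6739 -0.1559  0.    ] mid [ 0.5498 -0.141   0.    ] len 0.2501 yaw -6.84
crest [0.4518 0.0171 0.0292] [ 0.6827 -0.0097  0.0292] mid [0.5672 0.0037 0.0292] len 0.2325 yaw -6.62
stop top [0.4524 0.0742 0.058 ] [0.6959 0.0464 0.058 ] mid [0.5742 0.0603 0.058 ] len 0.245 yaw -6.49
jar scene [388.3, 234.9] [0.59  0.122 0.025]
jar side [321.3, 156.7] [0.595 0.165 0.025]
jar wrist [226.1, 43.1] [0.584 0.13  0.025]
can scene [295.7, 253.1] [ 0.745 -0.09   0.08 ]
can side [393.2, 177.6] [ 0.746 -0.102  0.08 ]
can wrist [396.1, 287.4] [ 0.752 -0.103  0.08 ]
ramekin scene [245.5, 262.3] [ 0.736 -0.222  0.021]
ramekin side [403.0, 215.1] [ 0.742 -0.204  0.021]
ramekin wrist [373.2, 344.4] [ 0.743 -0.22   0.021]
```

View pics/crop.png

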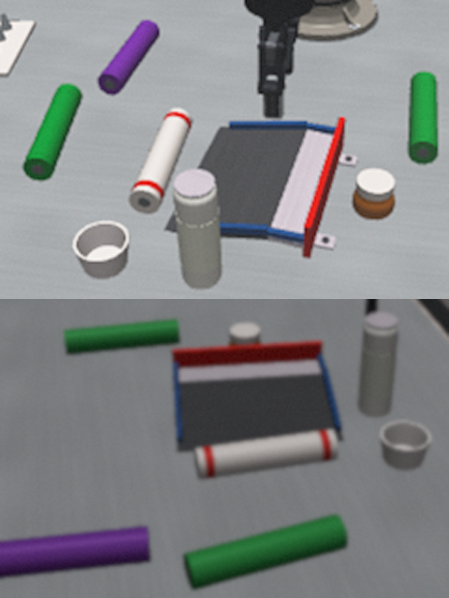

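The crop confirms the white pin with two red bands just before the foot of the rest. The green roller behind it, at scene (219,200), limits how far back I can approach. I'll hover behind the pin and look from close by.

```bash
python3 -m crank '[{"delta_rot":[0,0,3],"xyz":[-0.04,-0.02,0],"fingers":-1},{"delta_rot":[0,0,6.6],"xyz":[-0.085,-0.045,0],"fingers":-1},{"delta_rot":[0,0,6.6],"xyz":[-0.13,-0.067,0],"fingers":-1},{"delta_rot":[0,0,6.6],"xyz":[-0.17,-0.09,0],"fingers":-1},{"delta_rot":[0,0,6.6],"xyz":[-0.215,-0.112,0],"fingers":-1},{"delta_rot":[0,0,6.6],"xyz":[-0.26,-0.134,0],"fingers":-1},{"delta_rot":[0,0,6.6],"xyz":[-0.26,-0.134,0],"fingers":-1},{"delta_rot":[0,0,6.6],"xyz":[-0.26,-0.134,0],"fingers":-1}]'
python3 - <<'E'
from h import *
c=viewer.read_camera('wrist');save(c,'w1.png')
for t in('pin','rest'):
  for r in cut_out('wrist',t):
    m=r['pixels'];b=cv2.minAreaRect(np.argwhere(m)[:,::-1].astype(np.float32));print(t,r['score'],b)
s=viewer.read_camera('scene')
for r in cut_out('scene','pin'):
    b=cv2.boxPoints(cv2.minAreaRect(np.argwhere(r['pixels'])[:,::-1].astype(np.float32)))
    print(np.round(r['pixel']),[atz(s,p,.0225).round(3)[:2].tolist() for p in b])
E
```

```text
t: 2.75
eef_pos: [0.5403, -0.2616, 0.2315]
tool_rot: [0.0, 0.748, 0.664, 0.0]
contact_force: [0.9, 0.2, 0.4]
gripper_width: 1.001
grasp_force: 0.0
pin 0.88 ((91.31640625, 261.3493347167969), (40.21868133544922, 184.35646057128906), 87.73949432373047)
pin 0.76 ((316.963134765625, 107.63526916503906), (46.54108428955078, 208.87884521484375), 82.74028015136719)
rest 0.62 ((314.0, 30.0), (60.0, 262.0), 90.0)
[415. 195.] [[0.252, 0.174], [0.245, 0.23], [0.499, 0.218], [0.506, 0.171]]
[217. 206.] [[0.612, -0.395], [0.359, -0.436], [0.389, -0.37], [0.631, -0.34]]
[273. 215.] [[0.658, -0.219], [0.403, -0.227], [0.43, -0.169], [0.675, -0.17]]
[259. 164.] [[0.369, -0.37], [0.102, -0.359], [0.159, -0.297], [0.41, -0.317]]
```

View pics/w1.png

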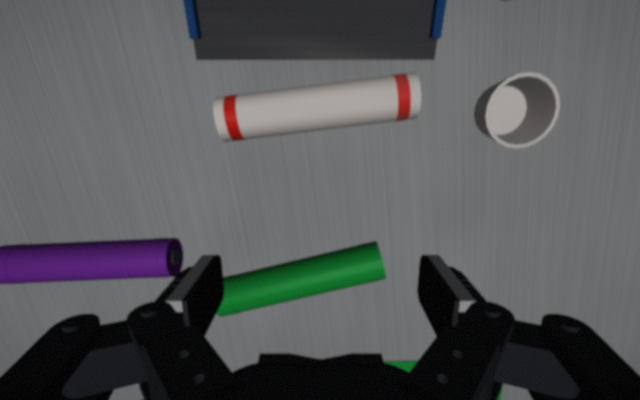

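The wrist view shows the foot edge level at (195–437, 59), so the tool is square to the rest. The pin runs (214,118)–(420,95), about 7° askew. The green roller runs (218,300)–(384,258), and the ramekin is at (517,110).

```bash
python3 - <<'E'
from h import *
c=viewer.read_camera('wrist');o=telemetry.get_obs();T=np.array(o['eef_pos']);Rt=R.from_quat(np.roll(o['tool_rot'],-1))
def tl(P): return np.round(Rt.inv().apply(P-T)*1000,1)
print(T, 'yaw u',Rt.apply([1,0,0]))
for n,p,z in(('footL',(195,59),0),('footR',(437,59),0),('footmid',(316,59),0),('pinC',(317,107.6),.0225),('pinL',(214,118),.0225),('pinR',(421,96),.0225),('ramL',(486,92),.042),('grTopR',(378,243),.0225),('grTopL',(218,281),.0225),('gr end',(385,275),.0225)):
    P=atz(c,p,z);print(n,P.round(4),'tool mm',tl(P))
s=viewer.read_camera('scene')
r=max(cut_out('scene','pin'),key=lambda r:-np.hypot(*(np.array(r['pixel'])-(275,215))))
q=cv2.minAreaRect(np.argwhere(r['pixels'])[:,::-1].astype(np.float32))[0];print('tri',tri(c,(317,107.6),s,q))
E
```

```text
[ 0.54180253 -0.25846414  0.23121513] yaw u [1.12316220e-01 9.93672414e-01 4.46596260e-04]
footL [ 0.425  -0.1251  0.    ] tool mm [ 119.3 -131.1  231.3]
footR [ 0.6772 -0.1534  0.    ] tool mm [119.5 122.7 231.3]
footmid [ 0.5511 -0.1392  0.    ] tool mm [119.4  -4.2 231.3]
pinC [ 0.5467 -0.188   0.0225] tool mm [ 70.5  -3.  208.7]
pinL [ 0.4398 -0.1864  0.0225] tool mm [  60.  -109.5  208.7]
pinR [ 0.6529 -0.1886  0.0225] tool mm [ 81.9 102.6 208.8]
ramL [ 0.709  -0.1918  0.042 ] tool mm [ 85.  158.6 189.3]
grTopR [ 0.5994 -0.3448  0.0225] tool mm [-79.4  66.9 208.7]
grTopL [ 0.4068 -0.3723  0.0225] tool mm [-128.4 -121.4  208.7]
gr end [ 0.605  -0.3866  0.0225] tool mm [-120.3   77.2  208.7]
tri (array([ 0.54821081, -0.19228404,  0.01977209]), np.float64(0.009074667670043213))
```

Pin to foot distance comes out near 49 mm, within the 30–75 mm given, and its height of about 20–22 mm also fits. I'll descend behind it.

```bash
python3 -m crank '[{"delta_rot":[0,0,0],"xyz":[0,-0.004,0.04],"fingers":-1},{"delta_rot":[0,0,0],"xyz":[0,-0.004,0.08],"fingers":-1},{"delta_rot":[0,0,0],"xyz":[0,-0.004,0.12],"fingers":-1},{"delta_rot":[0,0,0],"xyz":[0,-0.004,0.16],"fingers":-1},{"delta_rot":[0,0,0],"xyz":[0,-0.004,0.19],"fingers":-1},{"delta_rot":[0,0,0],"xyz":[0,-0.004,0.205],"fingers":-1},{"delta_rot":[0,0,0],"xyz":[0,-0.004,0.215],"fingers":-1},{"delta_rot":[0,0,0],"xyz":[0,-0.004,0.222],"fingers":-1},{"delta_rot":[0,0,0],"xyz":[0,-0.004,0.225],"fingers":-1},{"delta_rot":[0,0,0],"xyz":[0,-0.004,0.225],"fingers":-1}]'
python3 - <<'E'
from h import *
o=telemetry.get_obs();print(o['t'],o['eef_pos'],o['contact_force'])
a=viewer.read_camera('side');b=viewer.read_camera('wrist')
cv2.imwrite('pics/d.png',np.vstack([cv2.resize(a['img'][130:280,200:440],(480,300),interpolation=2),cv2.resize(b['img'],(480,300))])[:,:,::-1])
E
```

```text
t: 4.15
eef_pos: [0.5376, -0.2597, 0.007]
tool_rot: [0.001, 0.747, 0.665, 0.0]
contact_force: [0.4, 0.4, 0.3]
gripper_width: 1.0
grasp_force: 0.0
4.15 [ 0.53762529 -0.25974338  0.00698335] [0.4372669  0.43872951 0.25503054]
```

View pics/d.png

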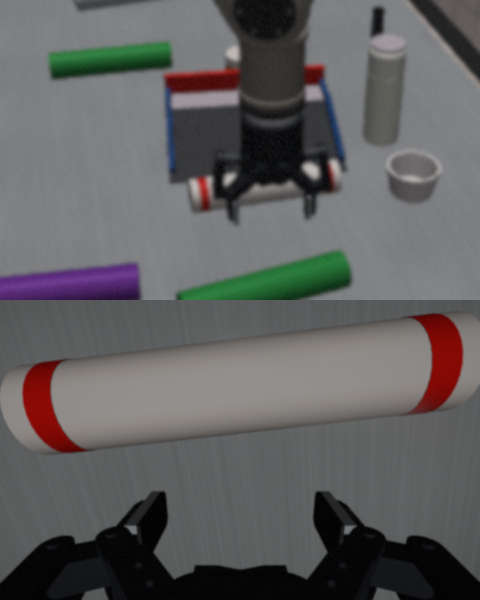

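The side view shows both fingers behind the pin at about (235,215) and (310,212) in the crop, and nothing else is near. I'll approach slowly and square the pin up.

```bash
python3 -m crank '[{"delta_rot":[0,0,0],"xyz":[0.008,0,0],"fingers":-1},{"delta_rot":[0,0,0],"xyz":[0.016,0,0],"fingers":-1},{"delta_rot":[0,0,0],"xyz":[0.022,0,0],"fingers":-1},{"delta_rot":[0,0,0],"xyz":[0.025,0,0],"fingers":-1},{"delta_rot":[0,0,0],"xyz":[0.027,0,0],"fingers":-1},{"delta_rot":[0,0,0],"xyz":[0.029,0,0],"fingers":-1},{"delta_rot":[0,0,0],"xyz":[0.031,0,0],"fingers":-1},{"delta_rot":[0,0,0],"xyz":[0.033,0,0],"fingers":-1},{"delta_rot":[0,0,0],"xyz":[0.035,0,0],"fingers":-1},{"delta_rot":[0,0,0],"xyz":[0.037,0,0],"fingers":-1}]'
python3 -m crank '[{"delta_rot":[0,0,0],"xyz":[0.002,0,0],"fingers":-1},{"delta_rot":[0,0,0],"xyz":[0.004,0,0],"fingers":-1},{"delta_rot":[0,0,0],"xyz":[0.006,0,0],"fingers":-1},{"delta_rot":[0,0,0],"xyz":[0.008,0,0],"fingers":-1},{"delta_rot":[0,0,0],"xyz":[0.010,0,0],"fingers":-1},{"delta_rot":[0,0,0],"xyz":[0.012,0,0],"fingers":-1},{"delta_rot":[0,0,0],"xyz":[0.014,0,0],"fingers":-1},{"delta_rot":[0,0,0],"xyz":[0.016,0,0],"fingers":-1},{"delta_rot":[0,0,0],"xyz":[0.018,0,0],"fingers":-1},{"delta_rot":[0,0,0],"xyz":[0.02,0,0],"fingers":-1}]'
cat > look.py <<'E'
import sys
from h import *
c=viewer.read_camera('wrist');o=telemetry.get_obs();T=np.array(o['eef_pos']);Rt=R.from_quat(np.roll(o['tool_rot'],-1))
org=np.array([.5588,-.0712,0]);u=np.array([.1148,.9934,0]);v=np.array([.9934,-.1148,0])
print('tcp rest x,y,z mm',np.round([(T-org)@u*1e3,-(T-org)@v*1e3,T[2]*1e3],1),'F',np.round(o['contact_force'],2))
zc=float(sys.argv[1])
for r in cut_out('wrist','pin'):
    b=cv2.minAreaRect(np.argwhere(r['pixels'])[:,::-1].astype(np.float32));P=atz(c,b[0],zc)
    m=np.argwhere(r['pixels'])[:,::-1].astype(float);m-=m.mean(0);a=np.linalg.svd(m,full_matrices=False)[2][0]
    print(round(r['score'],2),np.round(b[0]),np.round(b[1]),'rest x,y',np.round([(P-org)@u*1e3,-(P-org)@v*1e3],1),'tilt',np.degrees(np.arctan(a[1]/a[0])).round(2))
if len(sys.argv)>2:
    s=viewer.read_camera('side');cv2.imwrite('pics/'+sys.argv[2],np.vstack([cv2.resize(s['img'][120:270,200:440],(480,300),interpolation=2),cv2.resize(c['img'],(480,300))])[:,:,::-1])
E
python3 look.py 0.0225
```

```text
t: 5.25
eef_pos: [0.5413, -0.2227, 0.0063]
tool_rot: [0.0, 0.747, 0.665, -0.0]
contact_force: [1.7, 0.6, -0.1]
gripper_width: 0.998
grasp_force: 0.1
t: 6.25
eef_pos: [0.5436, -0.2028, 0.0063]
tool_rot: [-0.0, 0.747, 0.665, 0.0]
contact_force: [-0.4, 0.2, -0.5]
gripper_width: 1.006
grasp_force: 0.1
tcp rest x,y,z mm [-131.9   -0.     6.3] F [-0.04  0.69 -0.04]
0.93 [316. 189.] [120. 612.] rest x,y [-92.2   1.5] tilt -6.36
```

```bash
python3 -m crank '[{"delta_rot":[0,0,0],"xyz":[0.002,0,0],"fingers":-1},{"delta_rot":[0,0,0],"xyz":[0.004,0,0],"fingers":-1},{"delta_rot":[0,0,0],"xyz":[0.006,0,0],"fingers":-1},{"delta_rot":[0,0,0],"xyz":[0.008,0,0],"fingers":-1},{"delta_rot":[0,0,0],"xyz":[0.010,0,0],"fingers":-1},{"delta_rot":[0,0,0],"xyz":[0.012,0,0],"fingers":-1},{"delta_rot":[0,0,0],"xyz":[0.014,0,0],"fingers":-1},{"delta_rot":[0,0,0],"xyz":[0.016,0,0],"fingers":-1},{"delta_rot":[0,0,0],"xyz":[0.018,0,0],"fingers":-1},{"delta_rot":[0,0,0],"xyz":[0.02,0,0],"fingers":-1}]'
python3 look.py 0.0225
python3 -m crank '[{"delta_rot":[0,0,0],"xyz":[0.002,0,0],"fingers":-1},{"delta_rot":[0,0,0],"xyz":[0.004,0,0],"fingers":-1},{"delta_rot":[0,0,0],"xyz":[0.006,0,0],"fingers":-1},{"delta_rot":[0,0,0],"xyz":[0.008,0,0],"fingers":-1},{"delta_rot":[0,0,0],"xyz":[0.010,0,0],"fingers":-1},{"delta_rot":[0,0,0],"xyz":[0.012,0,0],"fingers":-1},{"delta_rot":[0,0,0],"xyz":[0.014,0,0],"fingers":-1},{"delta_rot":[0,0,0],"xyz":[0.016,0,-0.001],"fingers":-1},{"delta_rot":[0,0,0],"xyz":[0.018,0,-0.001],"fingers":-1},{"delta_rot":[0,0,0],"xyz":[0.02,0,-0.002],"fingers":-1}]'
python3 look.py 0.0225 e.png
```

```text
t: 7.35
eef_pos: [0.5459, -0.1829, 0.0063]
tool_rot: [0.0, 0.747, 0.665, 0.0]
contact_force: [-0.6, -1.6, 0.9]
gripper_width: 1.004
grasp_force: 0.3
tcp rest x,y,z mm [-111.9   -0.     6.3] F [ 0.48 -0.71 -0.17]
0.91 [311. 189.] [124. 617.] rest x,y [-72.1   3.5] tilt -5.85
0.29 [320.  80.] [161. 639.] rest x,y [-31.8   0.1] tilt -2.28
t: 8.45
eef_pos: [0.5482, -0.1632, 0.0084]
tool_rot: [0.0, 0.747, 0.665, -0.0]
contact_force: [0.7, -1.6, 0.3]
gripper_width: 0.998
grasp_force: 0.7
tcp rest x,y,z mm [-92.1  -0.2   8.5] F [-0.92 -0.63  0.28]
0.89 [304. 204.] [118. 609.] rest x,y [-59.    6.1] tilt -0.02
```

View pics/e.png

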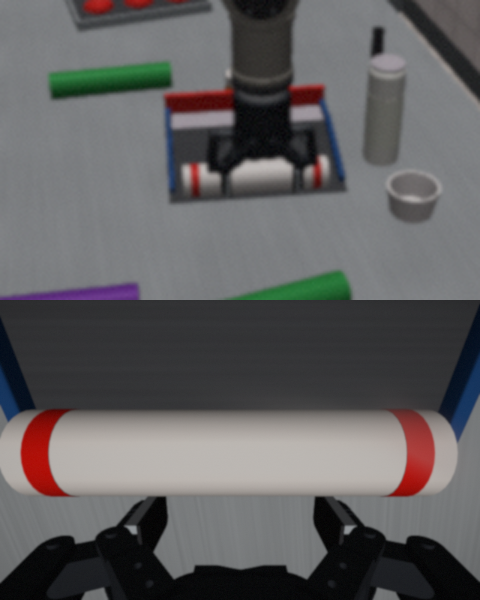

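The pin is square against both fingers at the foot (tilt 0°, 6 mm off the middle, clear of the cheeks). I'll push it on up the slope.

```bash
python3 -m crank '[{"delta_rot":[0,0,0],"xyz":[0.003,0,0],"fingers":-1},{"delta_rot":[0,0,0],"xyz":[0.006,0,-0.0005],"fingers":-1},{"delta_rot":[0,0,0],"xyz":[0.009,0,-0.001],"fingers":-1},{"delta_rot":[0,0,0],"xyz":[0.012,0,-0.0015],"fingers":-1},{"delta_rot":[0,0,0],"xyz":[0.015,0,-0.002],"fingers":-1},{"delta_rot":[0,0,0],"xyz":[0.018,0,-0.0026],"fingers":-1},{"delta_rot":[0,0,0],"xyz":[0.021,0,-0.0032],"fingers":-1},{"delta_rot":[0,0,0],"xyz":[0.024,0,-0.0038],"fingers":-1},{"delta_rot":[0,0,0],"xyz":[0.027,0,-0.0044],"fingers":-1},{"delta_rot":[0,0,0],"xyz":[0.03,0,-0.005],"fingers":-1}]'
python3 look.py 0.030
python3 -m crank '[{"delta_rot":[0,0,0],"xyz":[0.003,0,-0.0006],"fingers":-1},{"delta_rot":[0,0,0],"xyz":[0.006,0,-0.0012],"fingers":-1},{"delta_rot":[0,0,0],"xyz":[0.009,0,-0.0017],"fingers":-1},{"delta_rot":[0,0,0],"xyz":[0.012,0,-0.0023],"fingers":-1},{"delta_rot":[0,0,0],"xyz":[0.015,0,-0.0029],"fingers":-1},{"delta_rot":[0,0,0],"xyz":[0.018,0,-0.0035],"fingers":-1},{"delta_rot":[0,0,0],"xyz":[0.021,0,-0.0041],"fingers":-1},{"delta_rot":[0,0,0],"xyz":[0.024,0,-0.0047],"fingers":-1},{"delta_rot":[0,0,0],"xyz":[0.027,0,-0.0052],"fingers":-1},{"delta_rot":[0,0,0],"xyz":[0.03,0,-0.0058],"fingers":-1}]'
python3 look.py 0.036
```

```text
t: 9.6
eef_pos: [0.5516, -0.1331, 0.0134]
tool_rot: [-0.0, 0.747, 0.665, 0.0]
contact_force: [-0.2, -1.4, -0.4]
gripper_width: 0.999
grasp_force: 0.7
tcp rest x,y,z mm [-61.5  -0.1  13.4] F [ 0.47 -0.38 -1.44]
0.67 [306. 204.] [119. 612.] rest x,y [-27.8   5.5] tilt 0.02
t: 10.7
eef_pos: [0.5551, -0.1033, 0.0191]
tool_rot: [-0.0, 0.747, 0.665, -0.0]
contact_force: [-0.2, -1.6, 0.7]
gripper_width: 1.002
grasp_force: 0.7
tcp rest x,y,z mm [-31.5  -0.1  19.2] F [ 0.26 -0.87 -0.23]
0.75 [305. 204.] [611. 118.] rest x,y [2.  5.7] tilt 0.03
```

```bash
python3 -m crank '[{"delta_rot":[0,0,0],"xyz":[0.003,0,-0.0006],"fingers":-1},{"delta_rot":[0,0,0],"xyz":[0.006,0,-0.0012],"fingers":-1},{"delta_rot":[0,0,0],"xyz":[0.009,0,-0.0017],"fingers":-1},{"delta_rot":[0,0,0],"xyz":[0.012,0,-0.0023],"fingers":-1},{"delta_rot":[0,0,0],"xyz":[0.015,0,-0.0029],"fingers":-1},{"delta_rot":[0,0,0],"xyz":[0.018,0,-0.0035],"fingers":-1},{"delta_rot":[0,0,0],"xyz":[0.021,0,-0.0041],"fingers":-1},{"delta_rot":[0,0,0],"xyz":[0.024,0,-0.0047],"fingers":-1},{"delta_rot":[0,0,0],"xyz":[0.027,0,-0.0052],"fingers":-1},{"delta_rot":[0,0,0],"xyz":[0.03,0,-0.0058],"fingers":-1}]'
python3 -m crank '[{"delta_rot":[0,0,0],"xyz":[0.003,0,-0.0006],"fingers":-1},{"delta_rot":[0,0,0],"xyz":[0.006,0,-0.0012],"fingers":-1},{"delta_rot":[0,0,0],"xyz":[0.009,0,-0.0017],"fingers":-1},{"delta_rot":[0,0,0],"xyz":[0.012,0,-0.0023],"fingers":-1},{"delta_rot":[0,0,0],"xyz":[0.015,0,-0.0029],"fingers":-1},{"delta_rot":[0,0,0],"xyz":[0.018,0,-0.0035],"fingers":-1},{"delta_rot":[0,0,0],"xyz":[0.021,0,-0.0041],"fingers":-1},{"delta_rot":[0,0,0],"xyz":[0.024,0,-0.0047],"fingers":-1},{"delta_rot":[0,0,0],"xyz":[0.027,0,-0.0052],"fingers":-1},{"delta_rot":[0,0,0],"xyz":[0.03,0,-0.0058],"fingers":-1}]'
python3 look.py 0.047 f.png
```

```text
t: 11.8
eef_pos: [0.5585, -0.0735, 0.0249]
tool_rot: [-0.0, 0.747, 0.665, -0.0]
contact_force: [0.1, -1.9, 1.0]
gripper_width: 0.999
grasp_force: 0.7
t: 12.8
eef_pos: [0.562, -0.0437, 0.0307]
tool_rot: [-0.0, 0.747, 0.665, -0.0]
contact_force: [1.1, -1.3, 1.0]
gripper_width: 0.999
grasp_force: 0.7
tcp rest x,y,z mm [28.5 -0.1 30.8] F [-0.06 -0.89  0.37]
0.78 [305. 203.] [611. 119.] rest x,y [62.1  5.7] tilt 0.01
0.54 [320. 186.] [371. 639.] rest x,y [69.4  0.1] tilt -0.03
```

View pics/f.png

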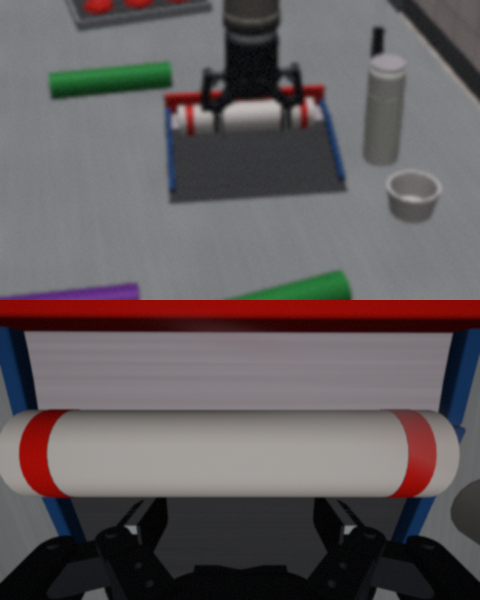

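The pin is square on both fingers, just below the crest. I'll go slowly over the top.

```bash
python3 -m crank '[{"delta_rot":[0,0,0],"xyz":[0.002,0,-0.0004],"fingers":-1},{"delta_rot":[0,0,0],"xyz":[0.004,0,-0.0008],"fingers":-1},{"delta_rot":[0,0,0],"xyz":[0.006,0,-0.0012],"fingers":-1},{"delta_rot":[0,0,0],"xyz":[0.008,0,-0.0016],"fingers":-1},{"delta_rot":[0,0,0],"xyz":[0.01,0,-0.002],"fingers":-1},{"delta_rot":[0,0,0],"xyz":[0.012,0,-0.0024],"fingers":-1},{"delta_rot":[0,0,0],"xyz":[0.014,0,-0.0028],"fingers":-1},{"delta_rot":[0,0,0],"xyz":[0.016,0,-0.0032],"fingers":-1},{"delta_rot":[0,0,0],"xyz":[0.018,0,-0.0035],"fingers":-1},{"delta_rot":[0,0,0],"xyz":[0.02,0,-0.0038],"fingers":-1}]'
python3 look.py 0.051
python3 -m crank '[{"delta_rot":[0,0,0],"xyz":[0.002,0,0],"fingers":-1},{"delta_rot":[0,0,0],"xyz":[0.004,0,0],"fingers":-1},{"delta_rot":[0,0,0],"xyz":[0.006,0,0],"fingers":-1},{"delta_rot":[0,0,0],"xyz":[0.008,0,0],"fingers":-1},{"delta_rot":[0,0,0],"xyz":[0.01,0,0],"fingers":-1},{"delta_rot":[0,0,0],"xyz":[0.012,0,0],"fingers":-1},{"delta_rot":[0,0,0],"xyz":[0.014,0,0],"fingers":-1},{"delta_rot":[0,0,0],"xyz":[0.014,0,0],"fingers":-1},{"delta_rot":[0,0,0],"xyz":[0.014,0,0],"fingers":-1},{"delta_rot":[0,0,0],"xyz":[0.014,0,0],"fingers":-1}]'
python3 look.py 0.0496
```

```text
t: 13.95
eef_pos: [0.5643, -0.0237, 0.0345]
tool_rot: [-0.0, 0.747, 0.665, 0.0]
contact_force: [0.9, 0.2, 0.3]
gripper_width: 0.995
grasp_force: 0.0
tcp rest x,y,z mm [48.2 -0.1 34.6] F [0.5  0.3  0.22]
0.55 [307. 162.] [615. 121.] rest x,y [99.1  4.7] tilt -0.02
t: 15.05
eef_pos: [0.5659, -0.0103, 0.0345]
tool_rot: [0.0, 0.747, 0.665, -0.0]
contact_force: [-0.3, -0.0, 0.2]
gripper_width: 1.002
grasp_force: 0.0
tcp rest x,y,z mm [61.2 -0.1 34.5] F [ 0.59 -0.85  0.58]
0.8 [303. 190.] [605. 116.] rest x,y [101.    6.4] tilt 0.18
```

```bash
python3 -m crank '[{"delta_rot":[0,0,0],"xyz":[-0.005,0,0],"fingers":-1},{"delta_rot":[0,0,0],"xyz":[-0.015,0,0],"fingers":-1},{"delta_rot":[0,0,0],"xyz":[-0.03,0,-0.005],"fingers":-1},{"delta_rot":[0,0,0],"xyz":[-0.04,0,-0.03],"fingers":-1},{"delta_rot":[0,0,0],"xyz":[-0.045,0,-0.06],"fingers":-1},{"delta_rot":[0,0,0],"xyz":[-0.045,0,-0.09],"fingers":-1},{"delta_rot":[0,0,0],"xyz":[-0.045,0,-0.12],"fingers":-1},{"delta_rot":[0,0,0],"xyz":[-0.045,0,-0.14],"fingers":-1},{"delta_rot":[0,0,0],"xyz":[-0.045,0,-0.14],"fingers":-1},{"delta_rot":[0,0,0],"xyz":[-0.045,0,-0.14],"fingers":-1}]'
python3 look.py 0.0496 g.png; python3 look.py 0.0496
```

```text
t: 16.15
eef_pos: [0.5604, -0.0561, 0.1747]
tool_rot: [0.0, 0.747, 0.665, 0.0]
contact_force: [0.8, -0.4, 0.1]
gripper_width: 0.999
grasp_force: 0.0
tcp rest x,y,z mm [ 15.4   0.6 173.9] F [ 0.16  0.52 -0.49]
0.66 [312.  84.] [ 63. 285.] rest x,y [102.7   5.6] tilt 0.12
tcp rest x,y,z mm [ 16.    0.8 173.3] F [ 0.05  0.02 -0.41]
0.67 [314.  85.] [286.  63.] rest x,y [102.7   5.7] tilt 0.34
```

View pics/g.png

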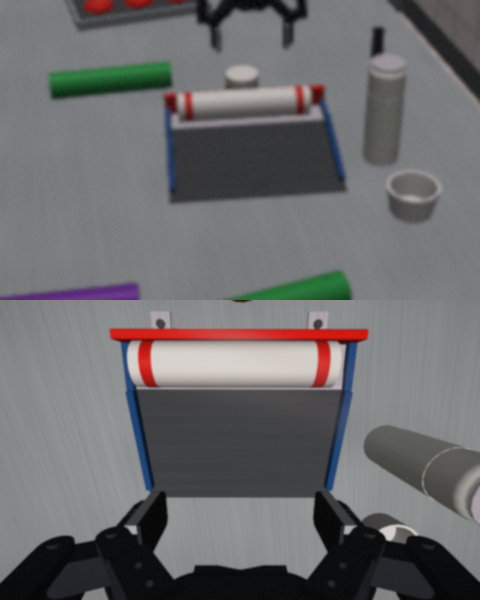

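The pin lies square against the red stop, at rest. The hand is clear of it and the bystanders stand where they were.

```bash
python3 -c "
from station import job
print(job.hand_in())"
```

```text
the job is handed in; nothing more can be done
None
```

I pushed the white rolling pin up the slope and over the crest; it now lies square against the red stop, about 6 mm off the middle, with the hand clear, the jar, can and ramekin undisturbed, and the job handed in at about 16 s (no verdict was shown).

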